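# Close the casting mould over its core

### The job

Get the candle-holder mould ready for casting: stand the short spool-shaped core (not the tall one) fully down on the spindle in the middle of the metal mould base and let go of it, then fit the mould cover over it, its two lug holes on the base's two dowels (either way round), until it is closed flush on the base. Finish while the gripper holds the cover pressed down on the base with a steady push of about 15 N; do not let go. Leave the other things on the bench where they are.

Things in the scene. Friction and masses are not known exactly. Their poses are not given: they have to be found in the camera images.
- mold_base: aluminium mould base bolted to the bench, a plate 176 x 90 x 24 mm with a spindle in the middle of its top and a dowel near each end. Origin: centre of its underside; x along its length, z up. Dowels: upright, steel, at x = +65 and -65 mm, y = 0; 10 mm diameter, 24 mm tall above the plate, the top 8 mm tapered to 3 mm.
- spindle_foot (a point): foot of the spindle: the centre of the mould base's flat top, 24 mm above the bench, axes as mold_base. The upright steel spindle on it is 12 mm in diameter and 34 mm tall, its top 6 mm tapered to 4 mm. The seated core and the closed cover have their origins here.
- mold_cover: mould cover, about 0.35 kg, standing on the bench: grey plastic box open underneath, 100 x 72 x 52 mm outside, 90 x 62 x 46 mm inside. At each end a lug 30 x 40 mm, 14 mm thick, level with the lower rim (160 mm over both), with a 13 mm round through hole at x = +65 and -65 mm, y = 0. Origin: centre of the lower rim's plane; x along its length, z up.
- cover_handle (a point): centre of the wooden handle block on top of the mould cover, 70 mm above the cover's lower rim; the block is 70 mm long (cover's x), 20 mm wide (y) and 36 mm high, from 52 to 88 mm above the rim
- core: short core, about 50 g: white plastic spool standing upright on the bench, 42 mm tall, 40 mm diameter at its two 8 mm thick flanges, 32 mm at the waist between them, with a 16 mm through hole along its axis. Origin: centre of its underside, z up along the axis. Seated, its origin lies at point spindle_foot.
- tall_core: tall core, to be left alone: like the short core but 64 mm tall, too tall for the cover. Origin: centre of its underside.
- tile_cup: bystander: white cup of brown mosaic tiles, 72 mm diameter, 55 mm high. Origin: centre of its underside.
- brush: bystander: brush lying on the bench, 160 mm long. Origin near its middle, x along it.
- tile_stack: bystander: stack of four brown tiles, 50 x 50 x 32 mm. Origin: centre of its underside.
- glue_bottle: bystander: white glue bottle, 54 mm diameter, 130 mm tall. Origin: centre of its underside.
- nippers: bystander: tile nippers lying on the bench, 190 mm long, 12 mm high. Origin near the middle, x along them.
Things that resemble listed ones, but are neither listed nor needed, are in the scene too. Leave any green look-alike of the mold_base alone.

How it is judged:
By the outcome, as a careful person would: the job done as asked, in the order asked, and still so for the second after the job is handed in, while the arm keeps its last pose, push and grip.
It also fails if it takes over 72 s, if anything falls off the work surface, if the arm or the gripper's body presses on something with over 40 N, if the wrist force passes 120 N, or if a joint passes its speed limit or range.

### The arm

A 7-joint arm with a two-finger parallel gripper is mounted at the origin on the work surface. World frame = base frame: x ahead of the robot, y to its left, z up, the work surface at z = 0. Lengths are in m, angles in rad, forces in N, time in s.
With the tool pointing down it reaches from about 0.4 to 0.85 m from the base axis. Payload 10.4 kg.
Tool frame: the origin (TCP) lies at the very end of the fingers, on their centre line; the grasp point (between the pads) lies 19 mm behind it; z points along the fingers, y is the direction in which the jaws open and shut (so a half turn about z gives the same grasp; the last joint's range is limited). The gripper opens to 85 mm and grips with 20 to 120 N. Pads are 22 mm wide; open, the fingers measure 114 mm over their backs; the gripper's body (76 mm by 85 mm) begins 54 mm behind the grasp point. The pads swing forward as they close: fully open they stand 13 mm farther back than shut.
Start: joints at [-1.138, 0.332, -0.065, 1.46, 0.022, 1.35, -0.088], TCP at [0.275, 0.561, 0.231] pointing down, gripper open.
Joint ranges: [-2.6, 2.6], [-0.5, 2.12], [-1.47, 1.34], [0.16, 2.42], [-1.27, 4.41], [0.06, 2.06], [-2.6, 2.6]. Speed limits (rad/s): [2.22, 2.22, 2.79, 2.79, 3.14, 3.14, 3.14].

### API

Orientations are given as a unit quaternion [x, y, z, w].
In Python, from workcell import get_obs, camera, camera_info, hand_in gives the robot as it stands.
- The arm moves only by the tool move_arm, never from a script. Its argument "moves" is a list of rows, each a list of 3 entries, a list of its own where there are three numbers: the shift along the tool's x, y, z in units of 25 mm (1.0 is 25 mm), then the turn, a rotation vector about the tool's x, y, z in degrees, then the opening, from 0 (shut) to 1 (fully open). A call has 1 to 5 rows; each row shifts and turns the commanded pose from where the row before left it, along the tool's axes as they then stand; what a row does not reach is not made up. A row lasts 1/8 s, in which the tool goes at most 62.5 mm and 10.7 degrees, less where a joint would pass 70% of its speed; a pose out of reach is approached as far as the arm can. A call is refused whole if a number of a shift passes 1 or a number of a turn 10.7, either way. A call with a gripper value outside its range is refused whole. The fingers move at their own pace and stop on an object; "squeeze" is the grip in N (left out, the last holds). Time passes only in rows, so rows that do not move let the fingers close. It gives the time, the measured TCP pose, the force and the opening at its end, in the units of the state.
- get_obs(): the state, without advancing time (a new reading comes with each control period).
- camera(name): name is "scene" or "top" or "wrist"; returns the picture (384x512x3 uint8, red, green, blue); there is no depth.
- camera_info(name): a dict with "fx", "fy", "cx", "cy" (pixels), "origin" and "rotation" of the camera in the world. Camera axes: x right, y down, z forward; pixel columns grow to the right and rows downward; lengths in m; the calibration is good to about 2 mm. A picture is of the moment at which its call begins: read the wrist's pose just before it. camera_info takes no time and is no camera call; for the wrist camera it gives the pose at the moment of the call.
- hand_in(): hands the job in, once; it reports no verdict.
The state is a dict: "clock": time; "joint_pos": joint angles; "joint_velocities": joint speeds; "tau": joint torques, N m; "position": TCP position; "ee_rot": TCP orientation; "ft_force": force on the tool from outside, world axes, zero at the start; "torque": the same for the moment, N m; "grip_width": opening from 0.0 (shut) to 1.0 (fully open).
Only numpy, scipy, OpenCV 4.12 (cv2) and the standard library are available. Lean on these libraries where they do the work, as an engineer would, in place of code of your own. Each camera call takes 0.05 s, during which the arm holds its last target. There are 200 camera calls.

## Working session

There is one attempt and no reset: what is moved stays moved. The work goes in short steps, Python scripts to look and compute and a tool call to move; the robot and the scene stay as the last step left them, time stands still between calls to the robot, and variables do not carry over. Pictures are saved under pics/ and viewed, about 8 in all and at most 12, crops included, and the job is handed in when it is done.

Besides the shell and the picture viewer there is one more tool, called as a command line: name --argument value ..., lists and objects as JSON in quotes. move_arm: Moves the arm, as the interface text tells. Its arguments: {"type":"object","properties":{"moves":{"type":"array","items":{"type":"array"}},"squeeze":{"type":"number"}},"required":["moves"]}

```bash
mkdir -p pics; ls; python3 - <<'E'
from workcell import *
import cv2
o=get_obs();print(o)
for n in("scene","top"):
    im=camera(n);cv2.imwrite(f"pics/{n}0.png",im[:,:,::-1]);print(camera_info(n))
print(camera_info("wrist"))
E
```

```text
pics
{'clock': 0.0, 'joint_pos': array([-1.13759073,  0.33289955, -0.06470782,  1.46093494,  0.02160183,
        1.3498734 , -0.08848846]), 'joint_velocities': array([-0.00048837,  0.00193159,  0.00084035, -0.00144175, -0.00149158,
        0.00012406,  0.00020966]), 'tau': array([ 4.09755667e-04, -6.25429702e+01,  4.96306247e-02, -3.91622400e+01,
        1.63914176e-02,  9.79423552e-03,  6.41060666e-06]), 'position': array([0.27495592, 0.56086385, 0.2305017 ]), 'ee_rot': array([ 2.25915418e-01,  9.74146662e-01, -6.97916857e-04, -1.29400299e-04]), 'ft_force': array([ 0.06951112,  0.18353138, -0.4248867 ]), 'torque': array([ 0.00185725, -0.09789125,  0.01950499]), 'grip_width': 1.0011830646878908}
{'fx': 375.9898175874837, 'fy': 375.9898175874837, 'cx': 256.41788888609835, 'cy': 185.7276876688388, 'origin': array([ 1.40627324, -0.5783522 ,  0.79191346]), 'rotation': array([ 0.76336384,  0.43693074, -0.23160651, -0.41560269])}
{'fx': 434.4249477986166, 'fy': 434.4249477986166, 'cx': 251.46619445935525, 'cy': 195.46070917870463, 'origin': array([ 0.2888532 , -0.01146138,  1.32126601]), 'rotation': array([ 0.71393824, -0.69674854,  0.04861738, -0.04969923])}
{'fx': 320.14634719639014, 'fy': 320.14634719639014, 'cx': 253.30676490100132, 'cy': 192.0328396278388, 'origin': array([0.20006156, 0.59741115, 0.37216708]), 'rotation': array([0.8370631 , 0.52232142, 0.08533053, 0.13865211])}
```

View pics/top0.png

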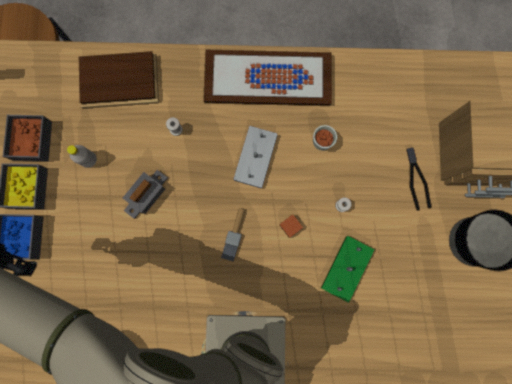

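View pics/scene0.png

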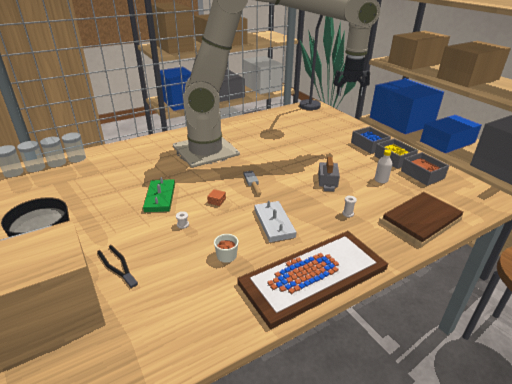

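The top view shows two spools, at (173,126) and (344,204). The metal base is at (257,156), its green look-alike at (348,268), and the cover at (146,194). In the scene view the spool at (349,206) looks taller than the one at (182,220), so I take the short core to be top (344,204). I'll check this in a close crop and measure from it.

```bash
cat > h.py <<'E'
from workcell import *
import numpy as np, cv2
from scipy.spatial.transform import Rotation as R
def ray(ci,u,v):
    return R.from_quat(ci['rotation']).apply([(u-ci['cx'])/ci['fx'],(v-ci['cy'])/ci['fy'],1])
def px(ci,u,v,z):
    d=ray(ci,u,v);o=ci['origin'];return o+d*(z-o[2])/d[2]
def proj(ci,P):
    p=R.from_quat(ci['rotation']).inv().apply(np.atleast_2d(P)-ci['origin'])
    return p[:,:2]/p[:,2:]*ci['fx']+[ci['cx'],ci['cy']]
def tile(crops,name,im,w=380,h=290):
    out=[]
    for (u0,v0,u1,v1) in crops:
        out.append(cv2.resize(im[v0:v1,u0:u1],(w,h),interpolation=cv2.INTER_CUBIC))
    a=np.vstack([np.hstack(out[:2]),np.hstack(out[2:])]) if len(out)==4 else np.hstack(out)
    cv2.imwrite(name,a)
E
python3 - <<'E'
from h import *
t=cv2.imread("pics/top0.png");s=cv2.imread("pics/scene0.png")
cr=lambda im,u,v,k:cv2.resize(im[v-k*3//4:v+k*3//4,u-k:u+k],(400,300),interpolation=cv2.INTER_CUBIC)
a=np.vstack([np.hstack([cr(t,257,156,40),cr(t,146,194,40)]),np.hstack([cr(s,182,220,24),cr(s,349,206,24)])])
cv2.imwrite("pics/c1.png",a)
ci=camera_info("top");cs=camera_info("scene")
for u,v,z in((344,204,.042),(173,126,.064),(257,156,.024),(146,194,.088)):print(u,v,px(ci,u,v,z).round(3))
# white core segmentation in top
hsv=cv2.cvtColor(t,cv2.COLOR_BGR2HSV)
m=((hsv[:,:,1]<60)&(hsv[:,:,2]>120)).astype(np.uint8)
n,l,st,c=cv2.connectedComponentsWithStats(m)
for i in range(1,n):
    if 20<st[i,4]<4000 : print(st[i],c[i].round(1))
E
```

```text
344 204 [ 0.449 -0.282  0.042]
173 126 [0.669 0.232 0.064]
257 156 [ 0.593 -0.021  0.024]
146 194 [0.458 0.295 0.088]
[438  29   7   6  23] [441.1  31.1]
[436  42  11   8  50] [440.7  46.8]
[ 213   55  109   42 2759] [261.8  75. ]
[166 118  13  18 121] [172.1 124.8]
[313 125  24  23 117] [325.2 135.9]
[ 234  126   43   61 1555] [254.8 156.2]
[ 70 155   9   7  43] [ 74.1 158. ]
[336 198  15  14 152] [342.9 204.5]
[226 233  11  12  48] [230.5 238.9]
[   0  300   53   63 1816] [ 22.4 332.4]
[ 206  316   78   36 1134] [230.4 327.7]
[  51  333   76   51 2483] [ 80.5 362.9]
[130 363  40  21 230] [147.2 375.5]
[127 373  21  11  99] [135.3 379.2]
```

View pics/c1.png

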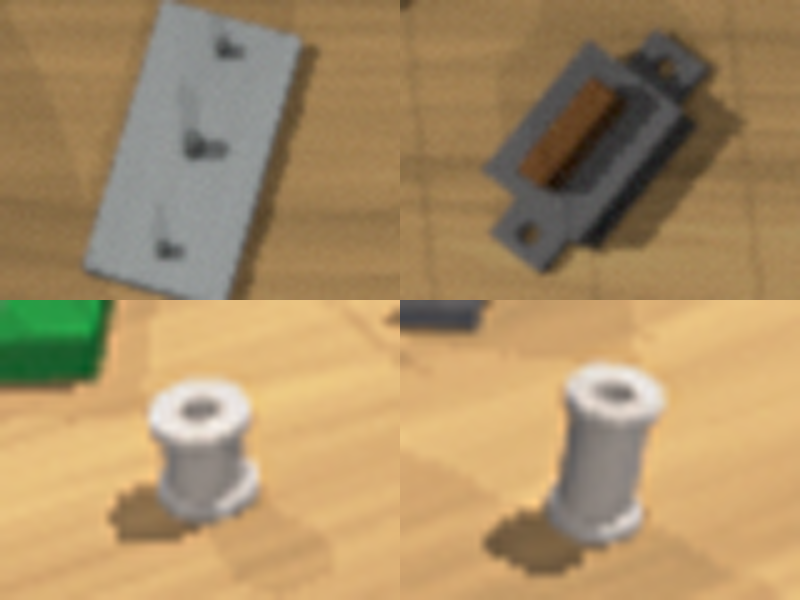

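The lower-left crop, scene (182,220), is clearly the squat spool, so the short core is top (343,204). The lower-right one is tall. The base and cover also match their descriptions. The cover's lug holes are at about top (159.6,177.6) and (132,211).

```bash
cat >> h.py <<'E'
def go(P,yaw=None):
    """shift (units of 25mm) and turn (deg) in tool axes to TCP P, tool-y direction yaw deg (mod 180)"""
    o=get_obs();r=R.from_quat(o['ee_rot']);d=r.inv().apply(np.array(P)-o['position'])/.025
    y=r.apply([0,1,0]);cur=np.degrees(np.arctan2(y[1],y[0]));z=r.apply([0,0,1])
    print('pos',o['position'].round(4),'yawy',cur.round(2),'tiltz',z.round(4),'shift',d.round(3),'n',np.abs(d).max().round(1),
      'turnz',None if yaw is None else round(-((yaw-cur+90)%180-90),2),'t',round(o['clock'],2),'f',o['ft_force'].round(1),'w',o['grip_width'].round(3),'q7',o['joint_pos'][6].round(2))
E
python3 - <<'E'
from h import *
ci=camera_info("top")
t=cv2.imread("pics/top0.png");hsv=cv2.cvtColor(t,cv2.COLOR_BGR2HSV)
m=((hsv[:,:,1]<60)&(hsv[:,:,2]>120)).astype(np.uint8)
mm=np.zeros_like(m);mm[120:192,230:282]=m[120:192,230:282]
p=np.argwhere(mm)[:,::-1].astype(np.float32)
b=cv2.boxPoints(cv2.minAreaRect(p));W=np.array([px(ci,u,v,.024) for u,v in b]);print(W.round(4),W.mean(0).round(4))
A=px(ci,159.6,177.6,.014);B=px(ci,132,211,.014);print("cover",A,B,(A+B)/2,np.linalg.norm(A-B),np.degrees(np.arctan2(*(A-B)[1::-1])))
print("core",px(ci,343.3,204.5,.042))
C=(A+B)/2;go([C[0],C[1],.26],60)
E
```

```text
[[ 0.5198  0.0505  0.024 ]
 [ 0.6903  0.0072  0.024 ]
 [ 0.6663 -0.0804  0.024 ]
 [ 0.4967 -0.0356  0.024 ]] [ 0.5933 -0.0146  0.024 ]
cover [0.52016394 0.27479106 0.014     ] [0.41567926 0.35270079 0.014     ] [0.4679216  0.31374593 0.014     ] 0.13033409012494573 -36.71031123234583
core [ 0.44757088 -0.280167    0.042     ]Traceback (most recent call last):
  File "<stdin>", line 10, in <module>
  File "h.py", line 22, in go
    'turnz',None if yaw is None else round(-((yaw-cur+90)%180-90),2),'t',round(o['clock'],2),'f',o['ft_force'].round(1),'w',o['grip_width'].round(3),'q7',o['joint_pos'][6].round(2))
                                                                                                                            ^^^^^^^^^^^^^^^^^^^^^
AttributeError: 'float' object has no attribute 'round'
```

move_arm --moves '[[[-0.95, -0.46, 0], [0, 0, 0], 1], [[-0.95, -0.46, 0], [0, 0, 0], 1], [[-0.95, -0.46, 0], [0, 0, 0], 1], [[-0.95, -0.46, 0], [0, 0, 0], 1], [[-0.95, -0.46, 0], [0, 0, 0], 1]]'

```text
clock: 0.72
position: [0.3568, 0.4564, 0.2309]
ee_rot: [0.226, 0.974, -0.0, -0.0]
ft_force: [0.1, -0.3, -0.3]
grip_width: 0.998
```

move_arm --moves '[[[-0.95, -0.46, 0], [0, 0, 0], 1], [[-0.95, -0.46, 0], [0, 0, 0], 1], [[-0.95, -0.46, 0], [0, 0, 0], 1], [[-0.95, -0.46, 0], [0, 0, 0], 1], [[-0.95, -0.46, 0], [0, 0, 0], 1]]'

```text
clock: 1.35
position: [0.438, 0.3526, 0.231]
ee_rot: [0.226, 0.974, -0.0, -0.0]
ft_force: [-0.8, 0.3, 0.3]
grip_width: 0.998
```

move_arm --moves '[[[-0.95, -0.46, 0], [0, 0, 0], 1], [[-0.95, -0.46, 0], [0, 0, 0], 1], [[0, 0, 0], [0, 0, 0], 1], [[0, 0, 0], [0, 0, 0], 1]]'

```text
clock: 1.85
position: [0.4696, 0.3125, 0.2311]
ee_rot: [0.226, 0.974, 0.0, -0.0]
ft_force: [-0.8, 0.6, -0.4]
grip_width: 1.005
```

```bash
sed -i "s/o\['grip_width'\].round(3)/round(float(o['grip_width']),3)/" h.py; python3 - <<'E'
from h import *
import json
ci=camera_info("wrist");im=camera("wrist");cv2.imwrite("pics/w1.png",im[:,:,::-1])
json.dump({k:np.array(v).tolist() for k,v in ci.items()},open("w1.json","w"))
go([.468,.314,.231],75.5)
go([.593,-.0146,.24],75.5)
E
```

```text
pos [0.4694 0.3128 0.2311] yawy 63.97 tiltz [-6.e-04  2.e-04 -1.e+00] shift [0.072 0.017 0.004] n 0.1 turnz -11.53 t 1.9 f [-0.3  0.4  0.3] w 1.002 q7 0.47
pos [0.4694 0.3128 0.2311] yawy 63.97 tiltz [-6.e-04  2.e-04 -1.e+00] shift [-10.19   -9.599  -0.362] n 10.2 turnz -11.53 t 1.9 f [-0.3  0.4  0.3] w 1.002 q7 0.47
```

View pics/w1.png

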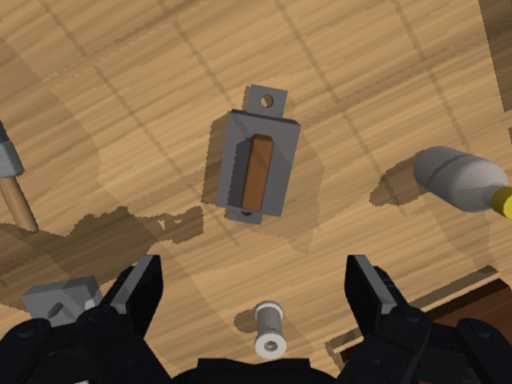

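The wrist view shows the cover at about (260,155), with its far hole at (267,101) and the handle's top near (258,165).

move_arm --moves '[[[-0.93, -0.87, 0], [0, 0, 0], 1], [[-0.93, -0.87, 0], [0, 0, 0], 1], [[-0.93, -0.87, 0], [0, 0, 0], 1], [[-0.93, -0.87, 0], [0, 0, 0], 1], [[-0.93, -0.87, 0], [0, 0, 0], 1]]'

```text
clock: 2.52
position: [0.5266, 0.1633, 0.2313]
ee_rot: [0.225, 0.974, 0.0, -0.0]
ft_force: [1.0, -0.6, 0.5]
grip_width: 1.002
```

move_arm --moves '[[[-0.93, -0.87, 0], [0, 0, 0], 1], [[-0.93, -0.87, 0], [0, 0, 0], 1], [[-0.93, -0.87, 0], [0, 0, 0], 1], [[-0.93, -0.87, 0], [0, 0, 0], 1], [[-0.93, -0.87, 0], [0, 0, 0], 1]]'

```text
clock: 3.15
position: [0.5835, 0.0147, 0.2312]
ee_rot: [0.225, 0.974, 0.0, -0.0]
ft_force: [0.1, 0.6, 0.1]
grip_width: 0.998
```

move_arm --moves '[[[-0.93, -0.87, 0], [0, 0, 0], 1], [[0, 0, 0], [0, 0, -5.8], 1], [[0, 0, 0], [0, 0, -5.8], 1], [[0, 0, 0], [0, 0, 0], 1], [[0, 0, 0], [0, 0, 0], 1]]'

```text
clock: 3.78
position: [0.5946, -0.0148, 0.2312]
ee_rot: [0.127, 0.992, 0.0, -0.0]
ft_force: [0.0, -0.5, -1.1]
grip_width: 0.999
```

```bash
python3 - <<'E'
from h import *
import json
ci=camera_info("wrist");im=camera("wrist")
json.dump({k:np.array(v).tolist() for k,v in ci.items()},open("w2.json","w"))
cv2.imwrite("pics/w2.png",im[:,:,::-1])
cv2.imwrite("pics/w2v.png",cv2.resize(im[:290,100:450,::-1],(724,600),interpolation=cv2.INTER_CUBIC))
print(proj(ci,[[.593,-.0146,.024]]))
go([.4476,-.2802,.24])
go([.593,-.0146,.24],75.5)
# cover from w1
c1=json.load(open("w1.json"));c1={k:np.array(v) for k,v in c1.items()}
b=cv2.imread("pics/w1.png");h=cv2.cvtColor(b,cv2.COLOR_BGR2HSV)
m=((h[:,:,0]<20)&(h[:,:,1]>130)&(h[:,:,2]>40)).astype(np.uint8);m[:110]=0;m[225:]=0;m[:,:220]=0;m[:,300:]=0
n,l,st,c=cv2.connectedComponentsWithStats(m);i=1+st[1:,4].argmax();print(st[i],c[i])
print("hole",px(c1,267,101,.014))
print("pred holes, handle top corners by top-cam", proj(c1,[[.5202,.2748,.014],[.4157,.3527,.014]]))
ax=np.array([np.cos(np.radians(-36.7)),np.sin(np.radians(-36.7)),0]);ay=np.array([-ax[1],ax[0],0])
print(proj(c1,[np.array([.4679,.3137,.088])+s*.035*ax+t*.01*ay for s,t in((1,1),(1,-1),(-1,-1),(-1,1))]).round(1))
E
```

```text
[[253.51778716 161.0738946 ]]
pos [ 0.5946 -0.015   0.2313] yawy 75.42 tiltz [-0.e+00  2.e-04 -1.e+00] shift [  3.02  -11.747  -0.352] n 11.7 turnz None t 3.83 f [ 0.7  0.1 -0.2] w 0.995 q7 1.34
pos [ 0.5946 -0.015   0.2313] yawy 75.42 tiltz [-0.e+00  2.e-04 -1.e+00] shift [ 0.065 -0.001 -0.35 ] n 0.3 turnz -0.08 t 3.83 f [ 0.7  0.1 -0.2] w 0.995 q7 1.34
[ 241  134   32   77 1565] [256.57444089 172.02939297]
hole [0.41696469 0.35404372 0.014     ]
pred holes, handle top corners by top-cam [[244.12641939 210.75251437]
 [265.37242385 100.47415208]]
[[257.7 212.8]
 [237.1 209.2]
 [250.5 137.1]
 [272.5 141.3]]
```

View pics/w2v.png

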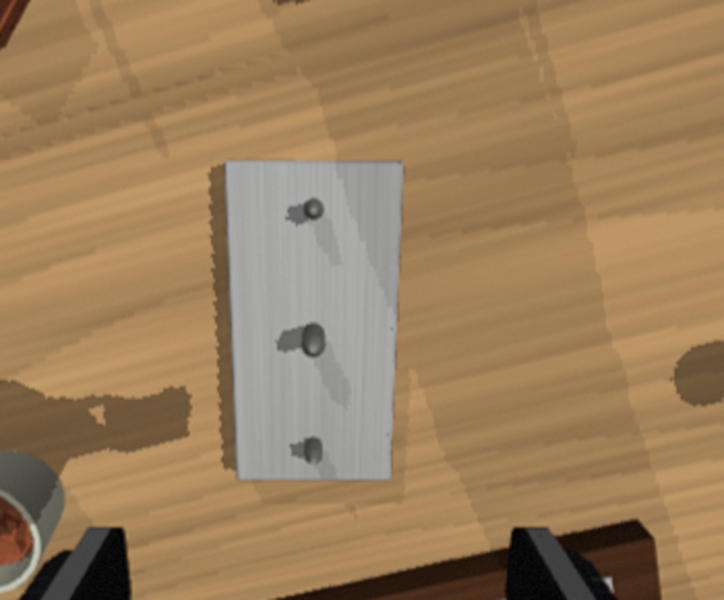

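The view shows the metal base squarely, with its top corners in the crop at about (226,161), (403,161), (391,479) and (238,480). The spindle's top is near (312,335). Next I go over the core.

move_arm --moves '[[[0.25, -0.98, 0], [0, 0, 0], 1], [[0.25, -0.98, 0], [0, 0, 0], 1], [[0.25, -0.98, 0], [0, 0, 0], 1], [[0.25, -0.98, 0], [0, 0, 0], 1], [[0.25, -0.98, 0], [0, 0, 0], 1]]'

```text
clock: 4.45
position: [0.5324, -0.1284, 0.2315]
ee_rot: [0.127, 0.992, 0.0, 0.0]
ft_force: [0.2, 0.2, -0.2]
grip_width: 0.998
```

move_arm --moves '[[[0.25, -0.98, 0], [0, 0, 0], 1], [[0.25, -0.98, 0], [0, 0, 0], 1], [[0.25, -0.98, 0], [0, 0, 0], 1], [[0.25, -0.98, 0], [0, 0, 0], 1], [[0.25, -0.98, 0], [0, 0, 0], 1]]'

```text
clock: 5.08
position: [0.4712, -0.2389, 0.2314]
ee_rot: [0.127, 0.992, 0.0, 0.0]
ft_force: [-0.5, -0.6, 0.9]
grip_width: 0.999
```

move_arm --moves '[[[0.25, -0.98, 0], [0, 0, 0], 1], [[0.25, -0.98, 0], [0, 0, 0], 1], [[0, 0, 0], [0, 0, 0], 1], [[0, 0, 0], [0, 0, 0], 1]]'

```text
clock: 5.58
position: [0.448, -0.2813, 0.2313]
ee_rot: [0.127, 0.992, 0.0, 0.0]
ft_force: [0.1, 0.2, 0.8]
grip_width: 1.0
```

```bash
python3 - <<'E'
from h import *
import json
from scipy.optimize import least_squares
ci=camera_info("wrist");im=camera("wrist")
json.dump({k:np.array(v).tolist() for k,v in ci.items()},open("w3.json","w"))
cv2.imwrite("pics/w3.png",im[:,:,::-1])
u,v=proj(ci,[[.4476,-.2802,.042]])[0];print(u,v)
u,v=int(u),int(v);cv2.imwrite("pics/w3v.png",cv2.resize(im[max(v-60,0):v+60,u-80:u+80,::-1],(640,480),interpolation=cv2.INTER_CUBIC));print(u-80,max(v-60,0))
go([.4476,-.2802,.231])
L=lambda f:{k:np.array(v) for k,v in json.load(open(f)).items()}
def fit(c,obj,uv,x0):
    obj=np.array(obj);uv=np.array(uv)
    def f(p):
        q=R.from_euler('z',p[2]).apply(obj)+[p[0],p[1],0];return (proj(c,q)-uv).ravel()
    r=least_squares(f,x0);print(r.x[:2].round(4),np.degrees(r.x[2]).round(2),'res px',r.fun.round(1));return r.x
c2=L("w2.json")
crop=np.array([(226,161),(403,161),(391,479),(238,480)])/2.0687+[100,0]
print("order",proj(c2,[R.from_euler('z',-14.5,degrees=True).apply([x,y,.024])+[.593,-.0146,0] for x,y in((-.088,.045),(-.088,-.045),(.088,-.045),(.088,.045))]).round(0).tolist(),crop.round(0).tolist())
o=[(-.088,-.045,.024),(-.088,.045,.024),(.088,.045,.024),(.088,-.045,.024)]
fit(c2,o,crop,[.593,-.0146,-.25])
E
```

```text
254.54388747144412 165.70353526275727
174 105
pos [ 0.4483 -0.2809  0.2313] yawy 75.51 tiltz [ 3.e-04  6.e-04 -1.e+00] shift [0.035 0.021 0.011] n 0.0 turnz None t 5.62 f [-0.1  0.2  0.4] w 1.0 q7 1.85
order [[297.0, 77.0], [210.0, 77.0], [216.0, 233.0], [291.0, 233.0]] [[209.0, 78.0], [295.0, 78.0], [289.0, 232.0], [215.0, 232.0]]
[ 0.5926 -0.0162] -14.59 res px [-1.1 -0.6  1.  -0.6  0.5  1.2 -0.4  0.7]
```

View pics/w3v.png

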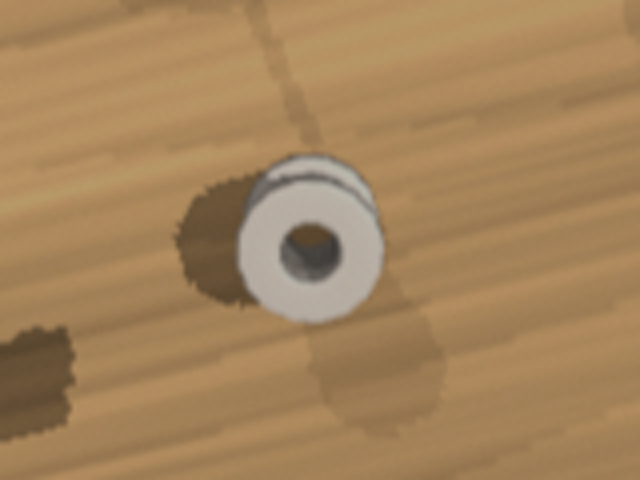

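The core's top flange is clean and round, centred at about crop (311,250), which is (251.6,167.3) in the full image. Its bench shadow confirms the squat shape.

```bash
python3 - <<'E'
from h import *
import json
c=camera_info("wrist")
b=cv2.imread("pics/w3.png");g=b.min(2)[105:225,174:334]
m=(g>125).astype(np.uint8);k,_=cv2.findContours(m,cv2.RETR_EXTERNAL,cv2.CHAIN_APPROX_NONE)
k=max(k,key=cv2.contourArea);print(cv2.boundingRect(k),cv2.fitEllipse(k))
P=px(c,251.6,167.3,.042);print(P)
go([P[0],P[1],.012])
E
```

```text
(60, 39, 36, 42) ((77.48517608642578, 60.707664489746094), (34.890377044677734, 38.842403411865234), 8.653539657592773)
[ 0.44879359 -0.28326477  0.042     ]
pos [ 0.4483 -0.2809  0.2313] yawy 75.51 tiltz [ 3.e-04  6.e-04 -1.e+00] shift [-0.041 -0.091  8.771] n 8.8 turnz None t 5.62 f [-0.1  0.2  0.4] w 1.0 q7 1.85
```

move_arm --moves '[[[-0.04, -0.09, 1], [0, 0, 0], 1], [[0, 0, 1], [0, 0, 0], 1], [[0, 0, 1], [0, 0, 0], 1], [[0, 0, 1], [0, 0, 0], 1], [[0, 0, 1], [0, 0, 0], 1]]'

```text
clock: 6.25
position: [0.4491, -0.2829, 0.1054]
ee_rot: [0.126, 0.992, 0.0, 0.0]
ft_force: [0.2, -0.0, -1.0]
grip_width: 1.0
```

move_arm --moves '[[[0, 0, 1], [0, 0, 0], 1], [[0, 0, 1], [0, 0, 0], 1], [[0, 0, 1], [0, 0, 0], 1], [[0, 0, 0.7], [0, 0, 0], 1], [[0, 0, 0], [0, 0, 0], 1]]'

```text
clock: 6.88
position: [0.4482, -0.2831, 0.0128]
ee_rot: [0.126, 0.992, 0.0, -0.001]
ft_force: [-0.3, -0.1, -0.3]
grip_width: 1.001
```

move_arm --moves '[[[0, 0, 0], [0, 0, 0], 0.6], [[0, 0, 0], [0, 0, 0], 0.4], [[0, 0, 0], [0, 0, 0], 0.3], [[0, 0, 0], [0, 0, 0], 0.2], [[0, 0, 0], [0, 0, 0], 0.2]]' --squeeze 30

```text
clock: 7.5
position: [0.4493, -0.284, 0.0147]
ee_rot: [0.126, 0.992, -0.0, 0.001]
ft_force: [-1.8, 1.2, 6.0]
grip_width: 0.453
```

move_arm --moves '[[[0, 0, 0], [0, 0, 0], 0.2], [[0, 0, 0], [0, 0, 0], 0.2], [[0, 0, -0.5], [0, 0, 0], 0.2], [[0, 0, -1], [0, 0, 0], 0.2], [[0, 0, 0], [0, 0, 0], 0.2]]'

```text
clock: 8.12
position: [0.45, -0.2845, 0.0535]
ee_rot: [0.126, 0.992, -0.0, 0.002]
ft_force: [0.3, 0.6, -0.5]
grip_width: 0.45
```

```bash
python3 - <<'E'
from h import *
ci=camera_info("wrist");im=camera("wrist")
cv2.imwrite("pics/w4.png",im[:,:,::-1])
go([.4488,-.2833,.15])
s=camera("scene");cs=camera_info("scene");u,v=proj(cs,[.449,-.283,.06])[0].astype(int)
a=np.hstack([cv2.resize(im,(448,336)),cv2.resize(s[v-36:v+36,u-36:u+36],(336,336),interpolation=cv2.INTER_CUBIC)])
cv2.imwrite("pics/w4v.png",a[:,:,::-1])
E
```

```text
pos [ 0.4494 -0.284   0.0523] yawy 75.49 tiltz [ 2.1e-03 -4.0e-04 -1.0e+00] shift [ 0.021  0.021 -3.907] n 3.9 turnz None t 8.18 f [-0.7  0.8 -0.9] w 0.45 q7 1.96
```

View pics/w4v.png

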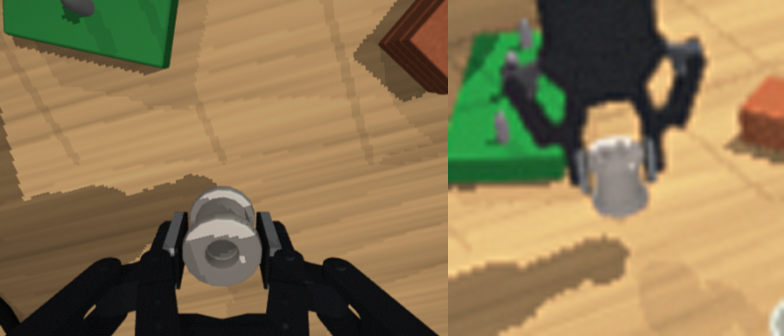

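Both views show the core held by its top flange and upright. I lift it and carry it over the spindle.

move_arm --moves '[[[0, 0, -1], [0, 0, 0], 0.2], [[0, 0, -1], [0, 0, 0], 0.2], [[0, 0, -1], [0, 0, 0], 0.2], [[-0.24, 0.98, 0], [0, 0, 0], 0.2], [[-0.24, 0.98, 0], [0, 0, 0], 0.2]]'

```text
clock: 8.85
position: [0.4725, -0.2387, 0.1258]
ee_rot: [0.127, 0.992, 0.0, -0.0]
ft_force: [0.4, 0.0, -0.8]
grip_width: 0.451
```

move_arm --moves '[[[-0.24, 0.98, 0], [0, 0, 0], 0.2], [[-0.24, 0.98, 0], [0, 0, 0], 0.2], [[-0.24, 0.98, 0], [0, 0, 0], 0.2], [[-0.24, 0.98, 0], [0, 0, 0], 0.2], [[-0.24, 0.98, 0], [0, 0, 0], 0.2]]'

```text
clock: 9.48
position: [0.5322, -0.1274, 0.1254]
ee_rot: [0.126, 0.992, 0.0, -0.001]
ft_force: [-0.7, 0.1, -1.0]
grip_width: 0.455
```

move_arm --moves '[[[-0.24, 0.98, 0], [0, 0, 0], 0.2], [[-0.24, 0.98, 0], [0, 0, 0], 0.2], [[-0.24, 0.98, 0], [0, 0, 0], 0.2], [[-0.24, 0.98, 0], [0, 0, 0], 0.2], [[-0.24, 0.98, 0], [0, 0, 0], 0.2]]'

```text
clock: 10.1
position: [0.5924, -0.0161, 0.1258]
ee_rot: [0.126, 0.992, -0.0, -0.0]
ft_force: [1.0, -0.4, -0.5]
grip_width: 0.454
```

move_arm --moves '[[[0, 0, 0], [0, 0, 0], 0.2], [[0, 0, 0], [0, 0, 0], 0.2], [[0, 0, 0], [0, 0, 0], 0.2]]'

```text
clock: 10.48
position: [0.5919, -0.0182, 0.1263]
ee_rot: [0.127, 0.992, -0.0, -0.0]
ft_force: [-0.7, -0.8, -0.6]
grip_width: 0.451
```

```bash
python3 - <<'E'
from h import *
go([.5931,-.0169,.090],75.41)
o=get_obs();c=camera_info("wrist")
# expected image of core top: from w4 pixel (253.7,288)
print("core centre rel TCP", R.from_quat(o['ee_rot']).inv().apply(px(c,253.7,288,o['position'][2]+.027)-o['position'])*1e3)
E
```

```text
pos [ 0.5919 -0.0182  0.1263] yawy 75.4 tiltz [-1.e-04 -3.e-04 -1.e+00] shift [-0.034  0.063  1.452] n 1.5 turnz -0.01 t 10.47 f [-0.7 -0.8 -0.6] w 0.451 q7 1.37
core centre rel TCP [  1.91094913  -0.09611556 -26.99990599]
```

move_arm --moves '[[[-0.05, 0.06, 0.8], [0, 0, 0], 0.2], [[0, 0, 0.8], [0, 0, 0], 0.2], [[0, 0, 0.4], [0, 0, 0], 0.2], [[0, 0, 0.4], [0, 0, 0], 0.2], [[0, 0, 0], [0, 0, 0], 0.2]]'

```text
clock: 11.1
position: [0.5933, -0.0162, 0.0656]
ee_rot: [0.126, 0.992, -0.0, -0.001]
ft_force: [0.1, -0.1, -1.6]
grip_width: 0.448
```

move_arm --moves '[[[0, 0, 0.3], [0, 0, 0], 0.2], [[0, 0, 0.3], [0, 0, 0], 0.2], [[0, 0, 0.3], [0, 0, 0], 0.2], [[0, 0, 0.1], [0, 0, 0], 0.2], [[0, 0, 0], [0, 0, 0], 0.2]]'

```text
clock: 11.72
position: [0.5936, -0.016, 0.0411]
ee_rot: [0.126, 0.992, 0.0, -0.0]
ft_force: [0.7, -0.1, -0.0]
grip_width: 0.452
```

move_arm --moves '[[[0, 0, 0.05], [0, 0, 0], 0.2], [[0, 0, 0.05], [0, 0, 0], 0.2], [[0, 0, 0.05], [0, 0, 0], 0.2], [[0, 0, 0], [0, 0, 0], 0.2]]'

```text
clock: 12.22
position: [0.5941, -0.0161, 0.0388]
ee_rot: [0.126, 0.992, 0.0, 0.0]
ft_force: [-6.0, -0.8, 11.7]
grip_width: 0.452
```

The contact force appears at TCP z = 38.8 mm against an expected 38.7, so the core is seated. I release it and back off.

move_arm --moves '[[[0, 0, -0.04], [0, 0, 0], 0.6], [[0, 0, 0], [0, 0, 0], 1], [[0, 0, 0], [0, 0, 0], 1], [[0, 0, 0], [0, 0, 0], 1], [[0, 0, 0], [0, 0, 0], 1]]'

```text
clock: 12.85
position: [0.5936, -0.0161, 0.0385]
ee_rot: [0.126, 0.992, 0.0, -0.0]
ft_force: [-0.4, -0.2, -0.0]
grip_width: 0.998
```

move_arm --moves '[[[0, 0, -0.5], [0, 0, 0], 1], [[0, 0, -1], [0, 0, 0], 1], [[0, 0, -1], [0, 0, 0], 1], [[0, 0, -1], [0, 0, 0], 1], [[0, 0, -1], [0, 0, 0], 1]]'

```text
clock: 13.48
position: [0.5938, -0.0161, 0.1529]
ee_rot: [0.126, 0.992, 0.0, 0.0]
ft_force: [0.6, -0.2, 0.2]
grip_width: 0.999
```

move_arm --moves '[[[0, 0, -1], [0, 0, 0], 1], [[0, 0, -1], [0, 0, 0], 1], [[0, 0, -1], [0, 0, 0], 1], [[0, 0, 0], [0, 0, 0], 1], [[0, 0, 0], [0, 0, 0], 1]]'

```text
clock: 14.1
position: [0.5934, -0.0161, 0.2257]
ee_rot: [0.126, 0.992, 0.0, -0.0]
ft_force: [-0.0, 0.9, -0.5]
grip_width: 1.0
```

```bash
python3 - <<'E'
from h import *
import json
ci=camera_info("wrist");im=camera("wrist")
json.dump({k:np.array(v).tolist() for k,v in ci.items()},open("w5.json","w"))
cv2.imwrite("pics/w5.png",im[:,:,::-1])
s=camera("scene");cs=camera_info("scene");u,v=proj(cs,[.593,-.016,.04])[0].astype(int)
a=np.hstack([cv2.resize(im[50:260,150:360],(400,400),interpolation=cv2.INTER_CUBIC),cv2.resize(s[v-40:v+40,u-40:u+40],(400,400),interpolation=cv2.INTER_CUBIC)])
cv2.imwrite("pics/w5v.png",a[:,:,::-1])
print(proj(ci,[[.5928,-.0162,.066]]))
go([.4679,.3137,.231],53.3)
E
```

```text
[[253.46393204 173.3433358 ]]
pos [ 0.5932 -0.016   0.2251] yawy 75.48 tiltz [-1.5e-03 -1.0e-04 -1.0e+00] shift [ 8.157 11.513 -0.228] n 11.5 turnz 22.18 t 14.2 f [0.7 0.3 0.3] w 1.0 q7 1.35
```

View pics/w5v.png

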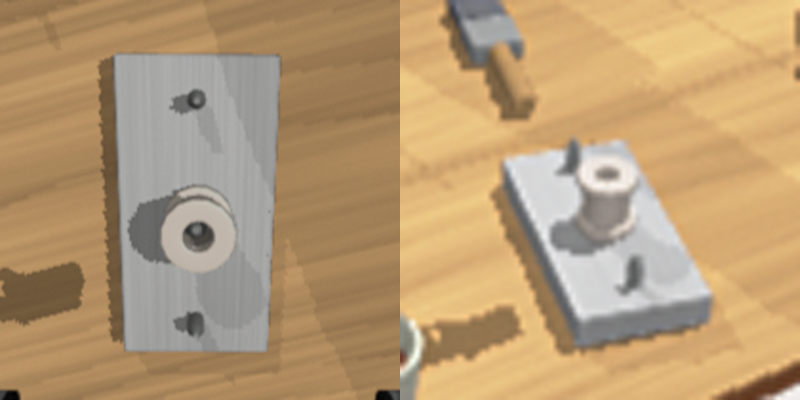

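The core is seated. Its top face is at crop (199,234), within about 1 px of the prediction, the spindle tip is visible in the hole, and the bottom flange is flat on the plate. Next is the cover.

move_arm --moves '[[[0.68, 0.96, 0], [0, 0, 0], 1], [[0.68, 0.96, 0], [0, 0, 0], 1], [[0.68, 0.96, 0], [0, 0, 0], 1], [[0.68, 0.96, 0], [0, 0, 0], 1], [[0.68, 0.96, 0], [0, 0, 0], 1]]'

```text
clock: 14.82
position: [0.5407, 0.1222, 0.2253]
ee_rot: [0.126, 0.992, -0.0, -0.001]
ft_force: [-0.4, 0.8, -0.9]
grip_width: 0.999
```

move_arm --moves '[[[0.68, 0.96, 0], [0, 0, 0], 1], [[0.68, 0.96, 0], [0, 0, 0], 1], [[0.68, 0.96, 0], [0, 0, 0], 1], [[0.68, 0.96, 0], [0, 0, 0], 1], [[0.68, 0.96, 0], [0, 0, 0], 1]]'

```text
clock: 15.45
position: [0.4885, 0.2595, 0.2253]
ee_rot: [0.126, 0.992, -0.0, -0.0]
ft_force: [0.9, -0.3, -0.2]
grip_width: 0.998
```

move_arm --moves '[[[0.68, 0.96, 0], [0, 0, 0], 1], [[0.68, 0.96, 0], [0, 0, 0], 1], [[0, 0, 0], [0, 0, 7.4], 1], [[0, 0, 0], [0, 0, 7.4], 1], [[0, 0, 0], [0, 0, 7.4], 1]]'

```text
clock: 16.08
position: [0.468, 0.3136, 0.2252]
ee_rot: [0.317, 0.948, -0.001, -0.0]
ft_force: [-0.3, 0.2, -0.3]
grip_width: 0.999
```

move_arm --moves '[[[0, 0, 0], [0, 0, 0], 1], [[0, 0, 0], [0, 0, 0], 1]]'

```text
clock: 16.32
position: [0.4682, 0.3138, 0.2257]
ee_rot: [0.314, 0.95, -0.0, -0.0]
ft_force: [0.0, 0.8, -1.0]
grip_width: 1.002
```

```bash
python3 - <<'E'
from h import *
import json
ci=camera_info("wrist");im=camera("wrist")
json.dump({k:np.array(v).tolist() for k,v in ci.items()},open("w6.json","w"))
cv2.imwrite("pics/w6.png",im[:,:,::-1])
cv2.imwrite("pics/w6v.png",cv2.resize(im[50:260,115:395,::-1],(800,600),interpolation=cv2.INTER_CUBIC))
go([.4679,.3137,.231],53.3)
E
```

```text
pos [0.4683 0.3138 0.2258] yawy 53.42 tiltz [-4.e-04 -2.e-04 -1.e+00] shift [ 0.009 -0.012 -0.209] n 0.2 turnz 0.12 t 16.38 f [0.  0.  0.6] w 1.0 q7 0.29
```

View pics/w6v.png

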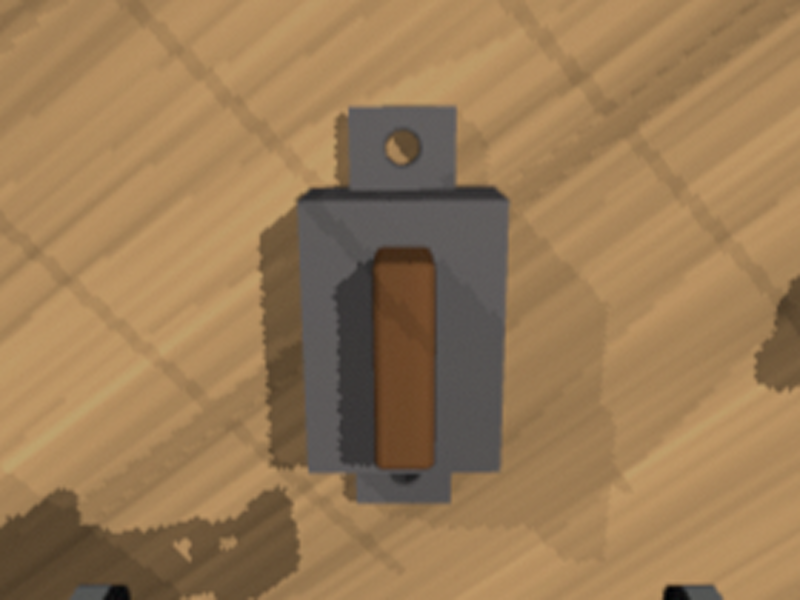

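This view gives sharp cover features, with the hole at crop (403,147), box top corners at (300,200) and (500,471), and the handle from (375,263) to (434,466). I'll fit the cover and base poses with the same camera geometry so that any bias cancels.

```bash
cat >> h.py <<'E'
import json
from scipy.optimize import least_squares
L=lambda f:{k:np.array(v) for k,v in json.load(open(f)).items()}
def fit(c,obj,uv,x0):
    obj=np.array(obj);uv=np.array(uv)
    f=lambda p:(proj(c,R.from_euler('z',p[2]).apply(obj)+[p[0],p[1],0])-uv).ravel()
    r=least_squares(f,x0);print(r.x[:2].round(4),np.degrees(r.x[2]).round(2),'res px',r.fun.round(1));return r.x
E
python3 - <<'E'
from h import *
o=[(-.08,-.02,.014),(-.08,.02,.014),(-.065,0,.014),(-.05,-.036,.052),(-.05,.036,.052),(.05,.036,.052),(.05,-.036,.052),(-.035,-.01,.088),(-.035,.01,.088),(.035,.01,.088),(.035,-.01,.088),(.08,-.02,.014),(.08,.02,.014)]
uv=np.array([(349,107),(456,107),(403,147),(300,200),(508,200),(500,471),(308,471),(375,263),(434,263),(434,466),(376,466),(357,502),(451,502)])/(800/280)+[115-.3,50-.3]
x=fit(L("w6.json"),o,uv,[.468,.3137,np.radians(-36.7)])
b=[(-.088,-.045,.024),(-.088,.045,.024),(.088,.045,.024),(.088,-.045,.024)]
k=400/210
c=np.array([(114,56),(280,55),(267,351),(126,350)])/k+[149.7,49.7]
fit(L("w5.json"),b,c,[.593,-.0146,-.25])
c5=L("w5.json");print("core",px(c5,199/k+149.7,234/k+49.7,.066))
# dowel tops & spindle tops in w5/w2
for q,z in(((197,97),.048),((196,315),.048)):print("dowel",px(c5,q[0]/k+149.7,q[1]/k+49.7,z))
go([x[0],x[1],.057],np.degrees(x[2])+90)
E
```

```text
[0.469  0.3158] -36.27 res px [-0.2 -1.   0.5 -1.1 -0.  -0.2 -1.  -0.4  0.8 -0.7  0.3  0.2 -0.1  0.5
 -1.1 -0.7  1.2 -0.8  0.4  2.2 -0.5  2.3 -0.2  0.3 -0.   0.1]
[ 0.5923 -0.0166] -14.57 res px [-1.  -1.4  0.9 -0.7  1.   1.3 -0.9  1.8]
core [ 0.59219886 -0.01532965  0.066     ]
dowel [5.27511471e-01 3.25531851e-04 4.80000000e-02]
dowel [ 0.64250605 -0.03000844  0.048     ]
pos [0.4683 0.3138 0.2258] yawy 53.42 tiltz [-4.e-04 -2.e-04 -1.e+00] shift [0.024 0.083 6.751] n 6.8 turnz -0.31 t 16.38 f [0.  0.  0.6] w 1.0 q7 0.29
```

move_arm --moves '[[[0.02, 0.08, 1], [0, 0, -0.3], 1], [[0, 0, 1], [0, 0, 0], 1], [[0, 0, 1], [0, 0, 0], 1], [[0, 0, 1], [0, 0, 0], 1], [[0, 0, 1], [0, 0, 0], 1]]'

```text
clock: 17.0
position: [0.4691, 0.3157, 0.1002]
ee_rot: [0.312, 0.95, 0.0, -0.0]
ft_force: [0.6, 0.1, 0.9]
grip_width: 1.002
```

move_arm --moves '[[[0, 0, 1], [0, 0, 0], 1], [[0, 0, 0.75], [0, 0, 0], 1], [[0, 0, 0], [0, 0, 0], 1], [[0, 0, 0], [0, 0, 0], 1]]'

```text
clock: 17.5
position: [0.4697, 0.3161, 0.0582]
ee_rot: [0.312, 0.95, 0.001, 0.0]
ft_force: [-0.7, -0.5, 0.7]
grip_width: 0.999
```

```bash
python3 - <<'E'
from h import *
go([.469,.3158,.057],53.73)
E
```

```text
pos [0.4697 0.3161 0.0582] yawy 53.6 tiltz [ 9.e-04  8.e-04 -1.e+00] shift [ 0.015 -0.025  0.047] n 0.0 turnz -0.13 t 17.5 f [-0.7 -0.5  0.7] w 0.999 q7 0.32
```

move_arm --moves '[[[0, 0, 0], [0, 0, 0], 0.6], [[0, 0, 0], [0, 0, 0], 0.4], [[0, 0, 0], [0, 0, 0], 0.3], [[0, 0, 0], [0, 0, 0], 0.1], [[0, 0, 0], [0, 0, 0], 0]]' --squeeze 90

```text
clock: 18.12
position: [0.4695, 0.3161, 0.0577]
ee_rot: [0.312, 0.95, 0.0, 0.0]
ft_force: [0.3, 1.4, 2.5]
grip_width: 0.226
```

move_arm --moves '[[[0, 0, 0], [0, 0, 0], 0], [[0, 0, 0], [0, 0, 0], 0], [[0, 0, 0], [0, 0, 0], 0], [[0, 0, 0], [0, 0, 0], 0]]'

```text
clock: 18.62
position: [0.4695, 0.3161, 0.0577]
ee_rot: [0.312, 0.95, 0.0, 0.0]
ft_force: [0.2, 1.3, 4.9]
grip_width: 0.215
```

```bash
python3 - <<'E'
from h import *
go([.469,.3158,.057],53.73)
E
```

```text
pos [0.4695 0.3161 0.0577] yawy 53.59 tiltz [ 7.e-04  8.e-04 -1.e+00] shift [ 0.008 -0.022  0.028] n 0.0 turnz -0.14 t 18.62 f [0.2 1.3 4.9] w 0.215 q7 0.32
```

move_arm --moves '[[[0, 0, -0.3], [0, 0, 0], 0], [[0, 0, -0.8], [0, 0, 0], 0], [[0, 0, -1], [0, 0, 0], 0], [[0, 0, -1], [0, 0, 0], 0], [[0, 0, -1], [0, 0, 0], 0]]'

```text
clock: 19.25
position: [0.4685, 0.315, 0.16]
ee_rot: [0.313, 0.95, -0.001, -0.001]
ft_force: [-0.3, 0.3, -3.5]
grip_width: 0.219
```

move_arm --moves '[[[0, 0, -0.6], [0, 0, 0], 0], [[-0.6, -0.4, 0], [0, 0, 0], 0], [[-0.9, -0.6, 0], [0, 0, 0], 0], [[-0.9, -0.6, 0], [0, 0, 0], 0], [[-0.9, -0.6, 0], [0, 0, 0], 0]]'

```text
clock: 19.88
position: [0.5028, 0.2197, 0.1733]
ee_rot: [0.313, 0.95, -0.001, -0.001]
ft_force: [0.9, -0.5, -2.8]
grip_width: 0.215
```

move_arm --moves '[[[-0.9, -0.6, 0], [0, 0, 0], 0], [[-0.9, -0.6, 0], [0, 0, 0], 0], [[-0.9, -0.6, 0], [0, 0, 0], 0], [[-0.9, -0.6, 0], [0, 0, 0], 0], [[-0.9, -0.6, 0], [0, 0, 0], 0]]'

```text
clock: 20.5
position: [0.5484, 0.0927, 0.1733]
ee_rot: [0.313, 0.95, -0.001, -0.001]
ft_force: [0.6, -0.1, -3.0]
grip_width: 0.22
```

move_arm --moves '[[[-0.9, -0.6, 0], [0, 0, 0], 0], [[-0.9, -0.6, 0], [0, 0, 0], 0], [[-0.9, -0.6, 0], [0, 0, 0], 0], [[-0.9, -0.6, 0], [0, 0, 0], 0], [[-0.45, -0.3, 0], [0, 0, -5], 0]]'

```text
clock: 21.12
position: [0.5894, -0.0227, 0.1732]
ee_rot: [0.272, 0.962, -0.001, -0.001]
ft_force: [-0.3, -0.1, -3.0]
grip_width: 0.216
```

move_arm --moves '[[[0, 0, 0], [0, 0, -6], 0], [[0, 0, 0], [0, 0, -6], 0], [[0, 0, 0], [0, 0, -4.8], 0], [[0, 0, 0], [0, 0, 0], 0], [[0, 0, 0], [0, 0, 0], 0]]'

```text
clock: 21.75
position: [0.5898, -0.0198, 0.174]
ee_rot: [0.129, 0.992, -0.0, -0.001]
ft_force: [0.3, -0.5, -3.5]
grip_width: 0.221
```

```bash
python3 - <<'E'
from h import *
go([.5925,-.0165,.135],75.42)
im=camera("wrist");cv2.imwrite("pics/w7.png",im[:,:,::-1])
s=camera("scene");cs=camera_info("scene");u,v=proj(cs,[.593,-.016,.08])[0].astype(int)
a=np.hstack([cv2.resize(im,(400,300)),cv2.resize(s[v-60:v+60,u-80:u+80],(400,300),interpolation=cv2.INTER_CUBIC)])
cv2.imwrite("pics/w7v.png",a[:,:,::-1])
E
```

```text
pos [ 0.5898 -0.0198  0.174 ] yawy 75.23 tiltz [-1.2e-03 -3.0e-04 -1.0e+00] shift [-0.073  0.157  1.561] n 1.6 turnz -0.19 t 21.75 f [ 0.3 -0.5 -3.5] w 0.221 q7 1.35
```

View pics/w7v.png

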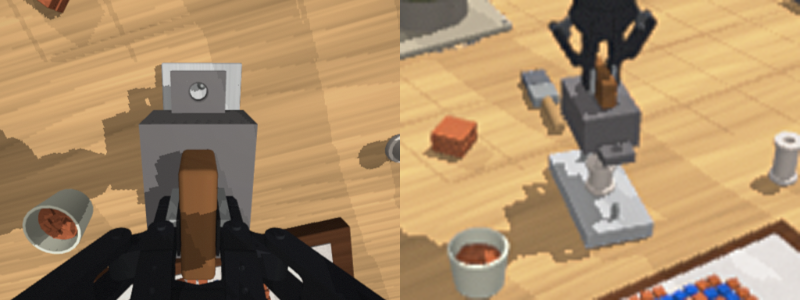

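The far dowel shows through the lug hole at (198,91), and the cover hangs level over the core. I correct the offset and lower it to just above the core.

move_arm --moves '[[[-0.07, 0.16, 0.6], [0, 0, -0.2], 0], [[0, 0, 0.6], [0, 0, 0], 0], [[0, 0, 0.5], [0, 0, 0], 0], [[0, 0, 0], [0, 0, 0], 0], [[0, 0, 0], [0, 0, 0], 0]]'

```text
clock: 22.48
position: [0.5932, -0.0157, 0.1325]
ee_rot: [0.126, 0.992, 0.0, 0.0]
ft_force: [0.5, 0.4, -2.1]
grip_width: 0.222
```

```bash
python3 - <<'E'
from h import *
go([.5925,-.0165,.09],75.42)
ci=camera_info("wrist");im=camera("wrist");cv2.imwrite("pics/w8.png",im[:,:,::-1])
o=get_obs();T=o['position'];rim=T[2]-.0577
y=np.radians(-14.57)
h=T+R.from_euler('z',y).apply([-.065,0,0]);h[2]=rim+.014
d=np.array([.5924,-.0164,0])+R.from_euler('z',y).apply([-.065,0,0])
print("pred hole top",proj(ci,h),"dowel tip",proj(ci,[d[0],d[1],.048]),"hole bottom",proj(ci,[h[0],h[1],rim]))
u,v=proj(ci,h)[0].astype(int);print(u-30,v-30)
cv2.imwrite("pics/w8v.png",cv2.resize(im[v-30:v+30,u-30:u+30,::-1],(600,600),interpolation=cv2.INTER_CUBIC))
E
```

```text
pos [ 0.5932 -0.0157  0.1325] yawy 75.57 tiltz [ 4.e-04  0.e+00 -1.e+00] shift [ 0.022 -0.038  1.701] n 1.7 turnz 0.15 t 22.48 f [ 0.5  0.4 -2.1] w 0.222 q7 1.36
pred hole top [[254.33272652 118.03389254]] dowel tip [[252.82073758 110.7168705 ]] hole bottom [[254.27690141 115.66887907]]
224 88
```

View pics/w8v.png

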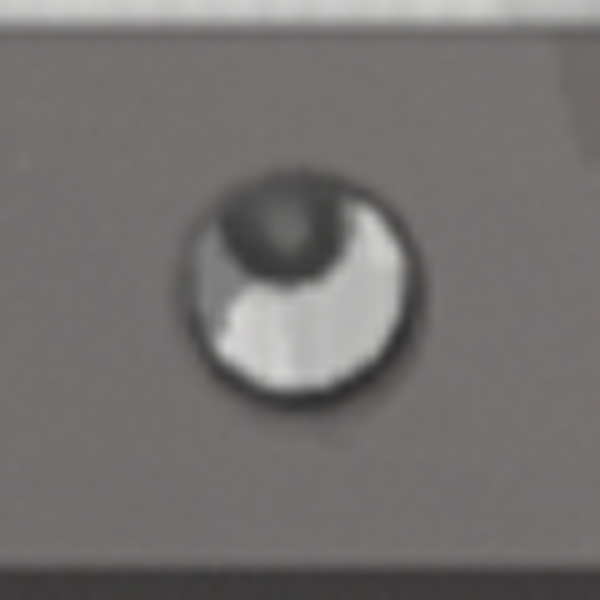

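The hole is centred at crop (305,290) and the dowel tip at (288,228), both within 1 px of my model. I apply a sub-millimetre correction and descend.

move_arm --moves '[[[0.01, -0.05, 0.5], [0, 0, 0.15], 0], [[0, 0, 0.4], [0, 0, 0], 0], [[0, 0, 0.2], [0, 0, 0], 0], [[0, 0, 0], [0, 0, 0], 0], [[0, 0, 0], [0, 0, 0], 0]]'

```text
clock: 23.15
position: [0.5927, -0.0167, 0.1051]
ee_rot: [0.127, 0.992, 0.0, 0.0]
ft_force: [0.3, 0.0, -3.3]
grip_width: 0.22
```

```bash
python3 - <<'E'
from h import *
go([.5927,-.0167,.0817],75.42)
E
```

```text
pos [ 0.5927 -0.0167  0.1051] yawy 75.43 tiltz [ 5.e-04  1.e-04 -1.e+00] shift [0.001 0.002 0.935] n 0.9 turnz 0.01 t 23.15 f [ 0.3  0.  -3.3] w 0.22 q7 1.37
```

move_arm --moves '[[[0, 0, 0.15], [0, 0, 0], 0], [[0, 0, 0.15], [0, 0, 0], 0], [[0, 0, 0.1], [0, 0, 0], 0], [[0, 0, 0], [0, 0, 0], 0]]'

```text
clock: 23.65
position: [0.5923, -0.0168, 0.0945]
ee_rot: [0.127, 0.992, -0.0, -0.0]
ft_force: [0.4, -1.1, -2.5]
grip_width: 0.219
```

move_arm --moves '[[[0, 0, 0.1], [0, 0, 0], 0], [[0, 0, 0.1], [0, 0, 0], 0], [[0, 0, 0.1], [0, 0, 0], 0], [[0, 0, 0], [0, 0, 0], 0]]'

```text
clock: 24.15
position: [0.5923, -0.0168, 0.087]
ee_rot: [0.127, 0.992, -0.0, -0.0]
ft_force: [0.8, 0.8, -2.7]
grip_width: 0.217
```

move_arm --moves '[[[0, 0, 0.08], [0, 0, 0], 0], [[0, 0, 0.08], [0, 0, 0], 0], [[0, 0, 0.04], [0, 0, 0], 0], [[0, 0, 0], [0, 0, 0], 0]]'

```text
clock: 24.65
position: [0.5924, -0.0167, 0.0822]
ee_rot: [0.127, 0.992, 0.0, -0.0]
ft_force: [0.2, -0.3, -2.6]
grip_width: 0.221
```

move_arm --moves '[[[0, 0, 0.03], [0, 0, 0], 0], [[0, 0, 0], [0, 0, 0], 0], [[0, 0, 0], [0, 0, 0], 0]]'

```text
clock: 25.02
position: [0.5926, -0.0167, 0.0817]
ee_rot: [0.127, 0.992, 0.0, 0.0]
ft_force: [-0.4, 1.0, -0.1]
grip_width: 0.218
```

move_arm --moves '[[[0, 0, 0.03], [0, 0, 0], 0], [[0, 0, 0], [0, 0, 0], 0], [[0, 0, 0], [0, 0, 0], 0]]'

```text
clock: 25.4
position: [0.5926, -0.0166, 0.0817]
ee_rot: [0.127, 0.992, 0.0, 0.0]
ft_force: [-3.5, -0.3, 6.1]
grip_width: 0.22
```

move_arm --moves '[[[0, 0, 0.03], [0, 0, 0], 0], [[0, 0, 0], [0, 0, 0], 0], [[0, 0, 0], [0, 0, 0], 0]]'

```text
clock: 25.78
position: [0.5927, -0.0166, 0.0817]
ee_rot: [0.127, 0.992, 0.0, 0.0]
ft_force: [-7.5, 1.2, 14.8]
grip_width: 0.223
```

move_arm --moves '[[[0, 0, 0], [0, 0, 0], 0], [[0, 0, 0], [0, 0, 0], 0], [[0, 0, 0], [0, 0, 0], 0], [[0, 0, 0], [0, 0, 0], 0], [[0, 0, 0], [0, 0, 0], 0]]'

```text
clock: 26.4
position: [0.5926, -0.0166, 0.0817]
ee_rot: [0.127, 0.992, 0.0, 0.0]
ft_force: [-7.8, 1.3, 15.0]
grip_width: 0.223
```

```bash
python3 - <<'E'
from h import *
go([.5927,-.0167,.0817],75.42)
im=camera("wrist");o=get_obs();print(o['ft_force'],o['torque'])
s=camera("scene");cs=camera_info("scene");u,v=proj(cs,[.593,-.016,.06])[0].astype(int)
a=np.hstack([cv2.resize(im[60:260,150:350],(400,400)),cv2.resize(s[v-45:v+45,u-45:u+45],(400,400),interpolation=cv2.INTER_CUBIC)])
cv2.imwrite("pics/w9v.png",a[:,:,::-1])
E
```

```text
pos [ 0.5926 -0.0166  0.0817] yawy 75.44 tiltz [ 6.e-04  7.e-04 -1.e+00] shift [-0.003 -0.003 -0.001] n 0.0 turnz 0.02 t 26.4 f [-7.8  1.3 15. ] w 0.223 q7 1.38
[-7.44809516  1.86383585 14.25741319] [-0.02757793  1.73106089  0.02651927]
```

View pics/w9v.png

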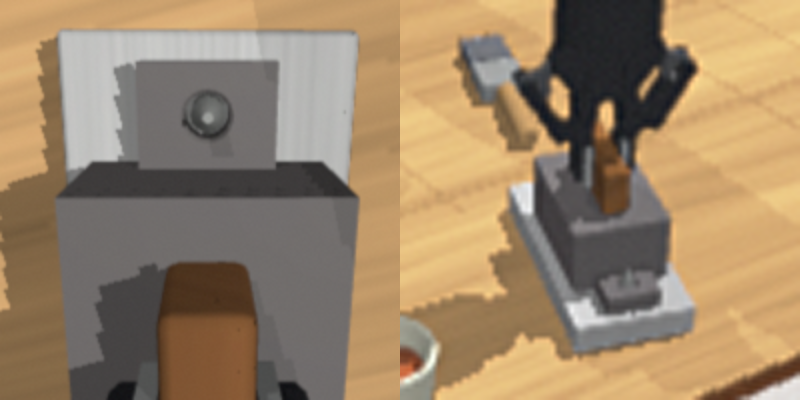

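The cover is flush, with the dowels standing through both lug holes (crop (208,113) at left, (625,280) at right). The push is steady at about 15 N, so I'm handing in.

```bash
python3 -c "
from workcell import *
print(hand_in())"
```

```text
the job is handed in; nothing more can be done
None
```

The mould is ready and handed in at about 26.5 s. The short core is on the spindle and released. The cover is closed on the base over both dowels, and the gripper is still holding it down with about 15 N.

**Core:** It touched down at TCP height 38.8 mm, against 38.7 mm expected. After release, a picture showed it flat on the plate with the spindle in its hole.

**Cover:** The TCP stopped at 81.7 mm, exactly the height expected for a flush fit. The tool was level, and the pictures show both dowels through the lug holes.

**Push:** The last readings were 14.3 to 15.0 N and steady. There is also a sideways force of about 7.5 N along world x, from the arm flexing as it pushes. I left it because everything was holding still.

**Bystanders:** I didn't touch the tall core, the green look-alike or the other bench items. I made no separate check of their final positions.

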